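Seat the spindle bearing in its housing

ROBOT

A 7-joint arm with a two-finger parallel gripper is mounted at the origin on the work surface. World frame = base frame: x ahead of the robot, y to its left, z up, the work surface at z = 0. Lengths are in m, angles in rad, forces in N, time in s.
With the tool pointing down it reaches from about 0.425 to 0.825 m from the base axis. Payload 3.6 kg.
Tool frame: the origin (TCP) lies where the fingers leave the gripper's body, on its centre line; the fingertips stand 73 mm ahead of it and the grasp point (between the pads) lies 54 mm ahead of it; z points along the fingers, y is the line along which they close (so a half turn about z gives the same grasp; the last joint's range is limited). The gripper opens to 85 mm and grips with 20 to 120 N. Pads are 22 mm wide; open, the fingers measure 114 mm over their backs; the gripper's body (76 mm by 85 mm) begins 54 mm behind the grasp point. The pads swing forward as they close: fully open they stand 13 mm farther back than shut.
Start: joints at [1.115, 0.615, -0.013, 1.423, 0.008, 1.103, -0.04], TCP at [0.27, -0.591, 0.304] pointing down, gripper open.
Joint ranges: [-3.12, 3.12], [-0.3, 2.06], [-1.34, 1.32], [0.26, 2.42], [-1.36, 4.5], [0.01, 1.98], [-2.84, 2.84]. Speed limits (rad/s): [2.79, 2.79, 3.14, 3.14, 3.14, 3.14, 3.14].

INTERFACE

Orientations are given as a unit quaternion [x, y, z, w].
In Python, from station import arm, snapshot, camera_info, ticket gives the robot as it stands. Calls block until the motion is done:
- arm.movep(position, orientation): joint-space move of the TCP to a pose.
- arm.line_to(position, velocity=0.15, ori=None): straight line of the TCP; ori=None keeps the orientation; velocity is the mean speed in m/s.
- arm.move_j(angles): joint-space move.
- arm.move_gripper(opening, effort=None): opening from 0.0 (shut) to 1.0 (fully open); effort is the grip in N (None keeps the last); returns when the fingers have stopped.
- arm.pause(seconds).
- arm.ik(position, orientation): joint angles nearest the present ones, or None.
- snapshot(name): name is "side" or "top"; returns the picture (384x512x3 uint8, blue, green, red); there is no depth.
- camera_info(name): a dict with "fx", "fy", "cx", "cy" (pixels), "R" (3x3) and "t" (3): a world point X has camera coordinates R X + t. Camera axes: x right, y down, z forward; pixel columns grow to the right and rows downward; lengths in m; the calibration is good to about 2 mm. A picture is of the moment at which its call begins. camera_info takes no time and is no camera call.
A pose or a line that the arm cannot do raises arm.MotionError and nothing moves.
- ticket.finish_job(): hands the job in; it is judged then, once.
Readings, each from a call of its own:
- arm.read_time(): time.
- arm.read_joint_positions(): joint angles.
- arm.read_dq(): joint speeds.
- arm.read_effort(): joint torques, N m.
- arm.read_tool_pos(): TCP position.
- arm.read_eef_rot(): TCP orientation.
- arm.read_ft_force(): force on the tool from outside, world axes, zero at the start.
- arm.read_wrist_torque(): the same for the moment, N m.
- arm.read_opening(): opening from 0.0 (shut) to 1.0 (fully open).
- arm.read_finger_force(): force on a finger pad.
Only numpy, scipy, OpenCV 4.12 (cv2) and the standard library are available. Lean on these libraries where they do the work, as an engineer would, in place of code of your own. Each camera call takes 0.05 s, during which the arm holds its last target. There are 200 camera calls.

TASK

One of the three ball bearings on the bench fits the open bore of the aluminium bearing housing. Set that bearing flat in the mouth of the bore and press it straight down, against the stiff fit, until a clear rise in force shows it is fully home on the shoulder; stop there without forcing it. Let go, and leave the other two bearings where they lie.

Things in the scene. Friction and masses are not known exactly. Their poses are not given: they have to be found in the camera images.
- bearing: The bearing that fits, the middle one in size of the three: plain steel ball bearing lying flat, 36 mm diameter, 18 mm thick, edges chamfered 2 mm, about 0.1 kg. Dark shields; a black plug fills its 10 mm shaft hole, so its faces can be pushed at the centre. Origin: centre of its underside; z is its axis, up. The three bearings swap places from run to run.
- housing: Fixed aluminium block 100 x 100 x 38 mm high; four bolt heads on top, 3 mm proud. Origin: centre of its underside, on the bench; z is up and the bore's axis. Bore in mid top: 38 mm across, 4 mm chamfer at the mouth, 15 mm deep to a fixed shoulder at z = 23 mm. A bearing fully home has its underside at z = 23 mm and its top 3 mm proud of the block, and the force rises sharply.
- cup (a joint): Slide (m, down) of a dark steel disc, 26 mm across, in the bore, which the bearing pushes down ahead of it. At 0 its top is 6 mm below the block's top; it starts at 0 to 0.002, so a bearing set on it stands 10 to 12 mm proud. At 0.009 the bearing is home. It yields to about 7 N (plus 30 N per m/s) and does not spring back.
- bearing_small: Bystander: the smallest bearing, 24 mm diameter, 10 mm thick, too small for the bore. Origin: centre of its underside. To be left where it lies.
- bearing_large: Bystander: the largest bearing, 54 mm diameter, 18 mm thick, too large for the bore. Origin: centre of its underside. To be left where it lies.
Not all that is in view belongs to the job. What is shaped like the bearing but blue or yellow is not meant. Of the things that look like the housing, the larger one is meant.

How it is judged:
At the end, for the whole second after the job is handed in: The bearing is in the bore, on its axis within 4 mm, square to it within 8 degrees, its underside at most 2.5 mm above the shoulder, and at rest (horizontal distance between bearing and housing below 0.004 m and z of bearing in the frame of housing between 0.019 and 0.0255 m and angle between the z axis of bearing and the z axis of housing, either way round below 0.14 rad and linear speed of bearing below 0.02 m/s); the robot touches nothing.
It fails at once if the bearing is forced: more than 60 N between it and the housing (with the sliding disc) (contact force between bearing and housing above 60 N).
It fails at once if the smallest bearing is moved more than 25 mm (distance of bearing_small from where it was at the start of the episode above 0.025 m).
It fails at once if the largest bearing is moved more than 25 mm (distance of bearing_large from where it was at the start of the episode above 0.025 m).
It also fails if it takes over 48 s, if anything falls off the work surface, if the arm or the gripper's body presses on something with over 40 N, if the wrist force passes 120 N, or if a joint passes its speed limit or range.

## Working session

There is one attempt and no reset: what is moved stays moved. The work goes in short steps, each a Python script; the robot and the scene stay as the last script left them, time stands still between calls to the robot, and variables do not carry over. Pictures are saved under pics/ and viewed, at most 10 in all, crops included, and the job is handed in when it is done.

```bash
mkdir -p pics; python3 - <<'E'
from station import *
import cv2
for n in("top","side"):
    cv2.imwrite(f"pics/{n}0.png",snapshot(n)); c=camera_info(n); print(n,c)
print(arm.read_time(),arm.read_eef_rot(),arm.read_tool_pos())
E
```

```text
top {'fx': 366.6758271225014, 'fy': 366.6758271225014, 'cx': 261.5366550866753, 'cy': 184.74836065284566, 'R': array([[-2.21960250e-03, -9.99997182e-01,  8.41736062e-04],
       [-9.80581679e-01,  2.01144210e-03, -1.96100801e-01],
       [ 1.96098555e-01, -1.26065679e-03, -9.80583381e-01]]), 't': array([0.00452517, 0.54810732, 0.68411795])}
side {'fx': 357.8977111036789, 'fy': 357.8977111036789, 'cx': 250.42671857787323, 'cy': 193.91223006117593, 'R': array([[ 0.93563755, -0.35295768,  0.00180439],
       [-0.2073148 , -0.55368329, -0.80650814],
       [ 0.2856623 ,  0.75422522, -0.59122023]]), 't': array([-0.49780875,  0.16167933,  0.5628322 ])}
0.1 [ 9.77099613e-01  2.12779146e-01 -2.60926471e-04 -1.14587003e-03] [ 0.27004272 -0.59066541  0.30285916]
```

View pics/top0.png

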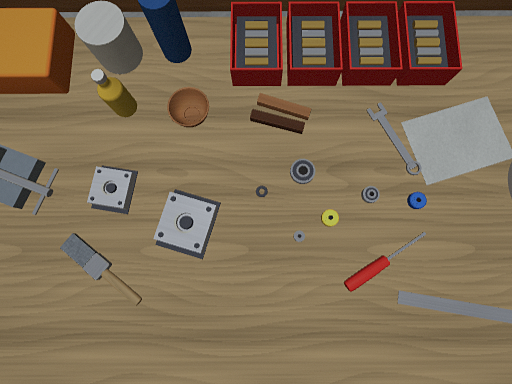

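View pics/side0.png

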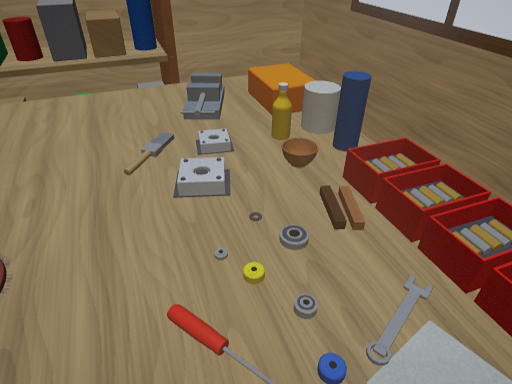

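```bash
cat > h.py <<'E'
from station import *
import numpy as np, cv2
def w(n,u,v,z):
    c=camera_info(n);R=c["R"];o=-R.T@c["t"]
    d=R.T@np.array([(u-c["cx"])/c["fx"],(v-c["cy"])/c["fy"],1]);return o+d*(z-o[2])/d[2]
def px(n,X):
    c=camera_info(n);p=c["R"]@np.array(X)+c["t"];return np.array([c["fx"]*p[0]/p[2]+c["cx"],c["fy"]*p[1]/p[2]+c["cy"]])
def crop(img,x,y,ww,hh,s): return cv2.resize(img[y:y+hh,x:x+ww],None,fx=s,fy=s,interpolation=cv2.INTER_CUBIC)
E
python3 - <<'E'
from h import *
t=cv2.imread("pics/top0.png");s=cv2.imread("pics/side0.png")
a=crop(t,150,185,75,75,5)
b=crop(t,240,150,150,100,5)[:, :]
o=np.zeros((600,800,3),np.uint8)
o[:240,:400]=cv2.resize(t[180:264,150:290],(400,240),interpolation=2)
a=crop(t,150,180,80,80,5);b=crop(t,350,172,80,50,5);c=crop(s,170,150,80,50,5);d=crop(s,270,280,80,40,5);e=crop(t,250,150,80,40,5)
o[:]=0
o[:400,:400]=a;o[:250,400:]=b;o[400:600,:400]=e;o[250:450,400:]=d;o[450:600,400:]=c[:150]
cv2.imwrite("pics/c1.png",o)
for n,u,v,z in[("top",371,193.5,.018),("side",305.5,303,.018),("top",186,222,.038),("side",202,170,.038),("top",302,170,.018)]: print(n,w(n,u,v,z).round(4))
E
```

```text
top [ 0.5361 -0.2271  0.018 ]
side [ 0.5338 -0.2276  0.018 ]
top [0.475  0.1559 0.038 ]
side [0.4755 0.1542 0.038 ]
top [ 0.5873 -0.083   0.018 ]
```

View pics/c1.png

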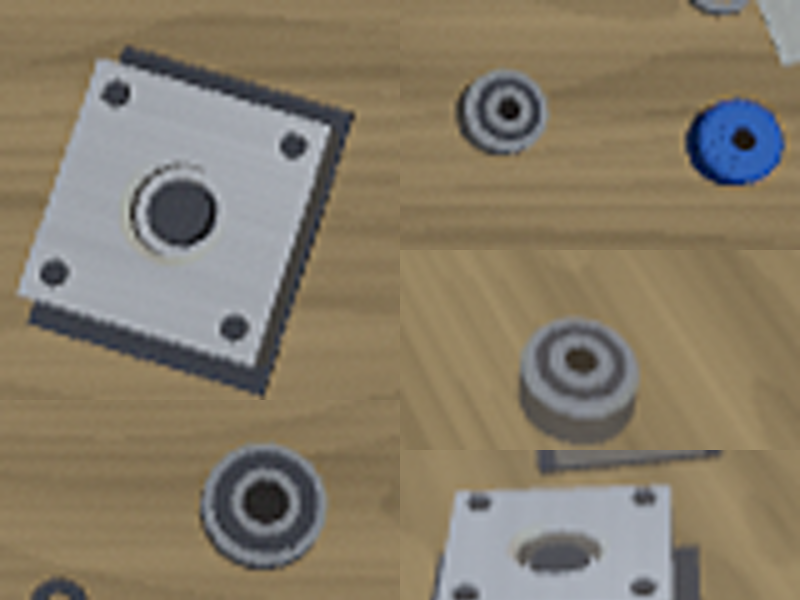

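Bearings in the top view: large at (302,170), 24 px; medium at (371,194), 16 px (about 36 mm, plain steel with dark shields); small parts at (298,237) and (262,191). The blue one at (417,200) and the yellow one at (330,217) are excluded. The medium one is the one meant. The larger housing has its bore at about (185,222), and the smaller look-alike is at (111,188).

```bash
cat >> h.py <<'E'
from scipy.spatial.transform import Rotation as Ro
b=(w("top",371.4,193.6,.018)+w("side",305.4,302.4,.018))/2
B=[w("top",150+x/5-.4,180+y/5-.4,.041) for x,y in[(117,93),(293,146),(234,327),(54,272)]]
ht=np.mean(B,0); hs=w("side",201.2,168.6,.041); h=(ht+hs)/2
yaw=np.arctan2(*(B[1]-B[0])[1::-1])
def q(a):
    y=np.array([np.cos(a),np.sin(a),0]);z=np.array([0,0,-1.]);return Ro.from_matrix(np.c_[np.cross(y,z),y,z]).as_quat()
E
python3 - <<'E'
from h import *
print(b,w("side",305.4,302.4,.018),ht,hs,np.degrees(yaw))
for k in range(4):
    a=yaw+k*np.pi/2
    for p in(b,h):
        j=arm.ik([p[0],p[1],.2],q(a)); print(k,None if j is None else np.round(j,2))
E
```

```text
[ 0.53505139 -0.22722721  0.018     ] [ 0.53421003 -0.22654529  0.018     ] [0.47613364 0.1583443  0.041     ] [0.4743714  0.15578179 0.041     ] -106.85004837009049
0 [ 0.28  0.63  0.14  1.75 -0.12  0.77 -1.39]
0 [-0.36  0.53 -0.01  1.97  0.    0.64 -2.23]
1 [ 0.5   0.64 -0.22  1.74  0.19  0.78 -0.1 ]
1 [-0.07  0.56 -0.43  1.96  0.35  0.69 -1.01]
2 [ 0.73  0.7  -0.6   1.74  0.5   0.87  1.18]
2 [ 0.08  0.61 -0.67  1.96  0.55  0.76  0.37]
3 [ 0.02  0.69  0.56  1.76 -0.47  0.83 -2.63]
3 [ 0.32  0.81 -1.15  1.95  0.89  1.01  1.59]
```

```bash
python3 - <<'E'
from h import *
Q=q(yaw+np.pi/2)
arm.movep([b[0],b[1],.16],Q)
arm.move_gripper(.75,30)
arm.line_to([b[0],b[1],.083],.12)
f0=arm.read_ft_force()
arm.move_gripper(.3,30)
print(arm.read_opening(),arm.read_finger_force(),f0,arm.read_ft_force(),arm.read_time(),arm.read_tool_pos())
s=snapshot("side");t=snapshot("top")
cv2.imwrite("pics/g.png",np.hstack([crop(s,255,240,100,100,4),crop(t,320,140,100,100,4)]))
E
```

```text
0.38906276826764996 29.655647969339043 [1.22030023 0.89820561 0.44213879] [-1.2202178   0.144714    6.50174469] 3.35 [ 0.53559161 -0.2274333   0.08412714]
```

View pics/g.png

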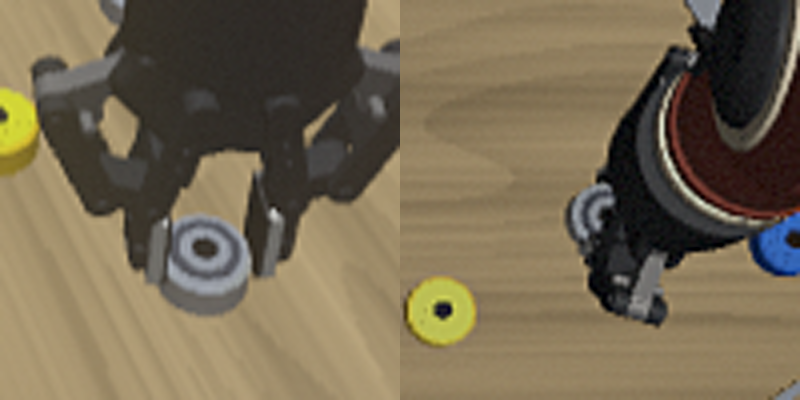

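The medium bearing is between the pads at side pixel (306,302). The opening and 30 N pad force match a 36 mm grip. I'll lift it and check.

```bash
python3 - <<'E'
from h import *
arm.line_to([b[0],b[1],.16],.12)
print(arm.read_opening(),arm.read_finger_force(),arm.read_ft_force())
Q=q(yaw+np.pi/2)
arm.movep([h[0],h[1],.175],Q)
arm.line_to([h[0],h[1],.145],.1)
print(arm.read_opening(),arm.read_finger_force(),arm.read_tool_pos(),arm.read_eef_rot(),Q,h,arm.read_time())
s=snapshot("side");t=snapshot("top")
cv2.imwrite("pics/h.png",np.hstack([crop(s,150,90,100,120,4),crop(t,135,160,100,120,4)]))
E
```

```text
0.3936685929295133 29.93016940774396 [-0.0633812  -1.0590565  -1.47851183]
0.39185144759373575 29.950491290073842 [0.47553966 0.15636535 0.14478946] [ 8.03498527e-01  5.95306660e-01 -3.12844949e-04  1.79830331e-05] [0.8030778  0.59587418 0.         0.        ] [0.47525252 0.15706305 0.041     ] 6.1417
```

View pics/h.png

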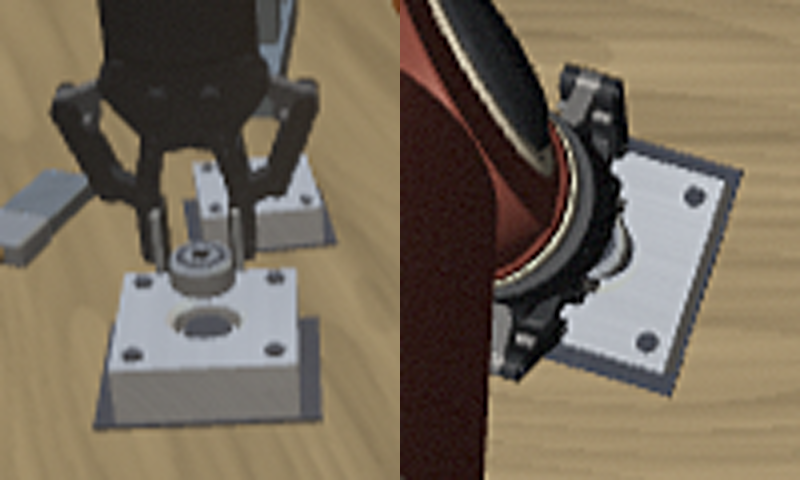

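The bearing is held level over the bore (side view: bearing top at (200.4,153.2), bore mouth at (201.5,170)). I'll measure its offset from the TCP using the side view.

```bash
python3 - <<'E'
from h import *
print(w("side",200.4,153.2,.0787), w("side",201.5,170.1,.038), hs, arm.read_tool_pos())
s=snapshot("side")
o=np.zeros((600,800,3),np.uint8); o[:]=crop(s,180,140,50,38,16)[:600]
cv2.imwrite("pics/i.png",o)
E
```

```text
[0.47612323 0.15752279 0.0787    ] [0.47440823 0.15421854 0.038     ] [0.4743714  0.15578179 0.041     ] [0.47581167 0.15687139 0.14545751]
```

View pics/i.png

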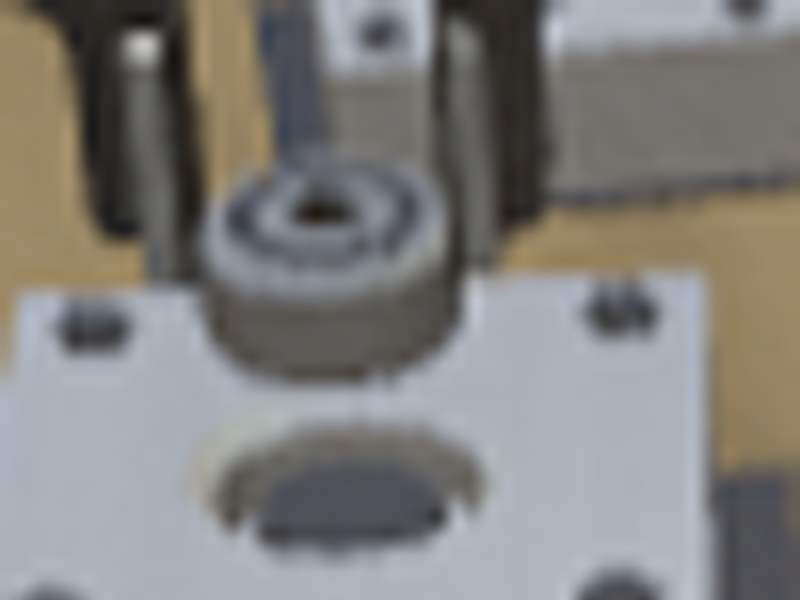

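```bash
python3 - <<'E'
from h import *
S=[w("side",170+x/5-.4,150+(y-450)/5-.4,.041) for x,y in[(480,501),(644,497),(643,588),(466,593)]]
print("bolts side",np.mean(S,0),"top",ht)
print(np.linalg.norm(S[0]-S[1]),np.linalg.norm(S[1]-S[2]),np.linalg.norm(B[0]-B[1]))
for z in(.0787,.080): print("brg",w("side",199.66,152.53,z),w("side",199.97,153,z))
print(px("side",[*np.mean(S,0)[:2],.038]))
E
```

```text
bolts side [0.64109237 0.09522538 0.041     ] top [0.47613364 0.1583443  0.041     ]
0.07590995166903666 0.07637269467670856 0.07544279410235234
brg [0.47534313 0.16090889 0.0787    ] [0.47546865 0.15868917 0.0787    ]
brg [0.47488151 0.15864322 0.08      ] [0.47500661 0.156431   0.08      ]
[281.2426357  169.34179499]
```

```bash
python3 - <<'E'
from h import *
arm.line_to([h[0],h[1],.128],.06)
arm.pause(.2); f0=arm.read_ft_force(); z=.128
while z>.1125:
    z-=.0015; arm.line_to([h[0],h[1],z],.03); f=arm.read_ft_force()-f0
    print(round(z,4),arm.read_tool_pos().round(4) if hasattr(arm.read_tool_pos(),'round') else arm.read_tool_pos(),np.round(f,1))
    if f[2]>6: break
print(arm.read_time())
s=snapshot("side")
cv2.imwrite("pics/j.png",crop(s,165,130,75,60,8)[:, :])
E
```

```text
0.1265 [0.4752 0.157  0.1265] [0.9 0.4 1.4]
0.125 [0.4752 0.157  0.1249] [ 0.1  0.1 -0. ]
0.1235 [0.4752 0.157  0.1234] [-0.2 -0.3  0.6]
0.122 [0.4752 0.157  0.1219] [0.2 0.1 1.1]
0.1205 [0.4754 0.1573 0.1206] [0.4 1.  1.7]
0.119 [0.4757 0.1578 0.1194] [0.3 1.7 4.6]
0.1175 [0.4757 0.1578 0.1175] [0.6 3.1 1.6]
0.116 [0.4758 0.1577 0.116 ] [1.5 3.4 1.6]
0.1145 [0.4758 0.1577 0.1149] [1.5 4.4 4.7]
0.113 [0.4758 0.1577 0.1136] [0.6 4.4 7.3]
9.425
```

View pics/j.png

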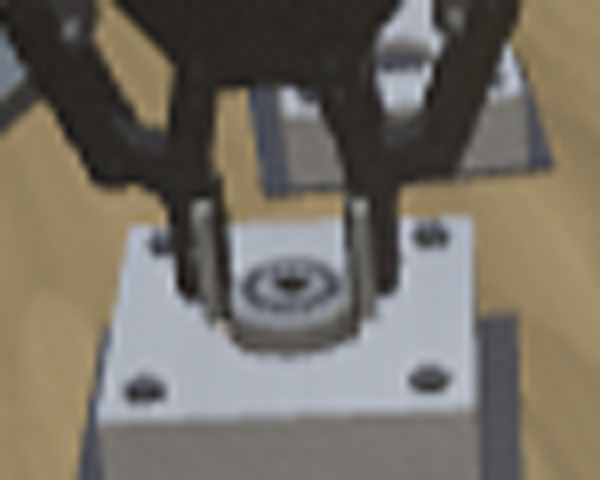

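The bearing has entered the bore: it stands flat, about 10 mm proud, at crop (290,285), and 7 N at the cup. Next I release it, close the fingers and press on its centre.

```bash
python3 - <<'E'
from h import *
c=[.4758,.158]
arm.move_gripper(.6,30)
arm.line_to([*c,.16],.12)
arm.move_gripper(0,30)
arm.line_to([*c,.128],.06); arm.pause(.3); f0=np.array(arm.read_ft_force()); z=.128
fz=0
while z>.107:
    z-=.0006; arm.line_to([*c,z],.012); f=np.array(arm.read_ft_force())-f0; p=arm.read_tool_pos()
    print(round(z,4),round(p[2],4),np.round(f,1))
    if f[2]>22: break
print(arm.read_time(),arm.read_opening())
cv2.imwrite("pics/k.png",crop(snapshot("side"),165,130,75,60,8))
E
```

```text
0.1274 0.1274 [-0.6 -0.   0.6]
0.1268 0.1267 [-0.1 -0.1  0.4]
0.1262 0.1262 [-0.2  0.1  0.1]
0.1256 0.1256 [-0.6  0.1  0.7]
0.125 0.125 [ 0.3 -0.6  1.1]
0.1244 0.1244 [ 0.5 -0.1  0.6]
0.1238 0.1238 [-0.1  0.1  1.4]
0.1232 0.1231 [-0.1 -0.2  0.6]
0.1226 0.1225 [ 0.1 -0.6  0.4]
0.122 0.122 [-0.5  0.   2.1]
0.1214 0.1213 [-0.7  0.2  1. ]
0.1208 0.1208 [ 0.3 -0.3  0.5]
0.1202 0.1202 [-0.2 -0.5  2.3]
0.1196 0.1199 [-0.9 -0.6  5.5]
0.119 0.1193 [-0.2 -1.3  6.1]
0.1184 0.1188 [-1.3 -0.9  5.6]
0.1178 0.1182 [-0.2 -0.6  5.9]
0.1172 0.1176 [ 0.2 -0.9  6.5]
0.1166 0.1169 [-0.8 -1.3  6.6]
0.116 0.1164 [-0.6 -0.8  6. ]
0.1154 0.1157 [-0.4  0.2  5.5]
0.1148 0.1151 [-0.9 -0.7  5.9]
0.1142 0.1146 [-0.8 -0.4  6.1]
0.1136 0.1139 [-1.2 -0.9  6.3]
0.113 0.1137 [-1.3 -1.4  8.7]
0.1124 0.1136 [-2.1 -0.8 13.1]
0.1118 0.1136 [-3.9 -0.9 18.5]
0.1112 0.1135 [-4.5 -1.6 22.3]
18.8583 0.0017792885679936475
```

View pics/k.png

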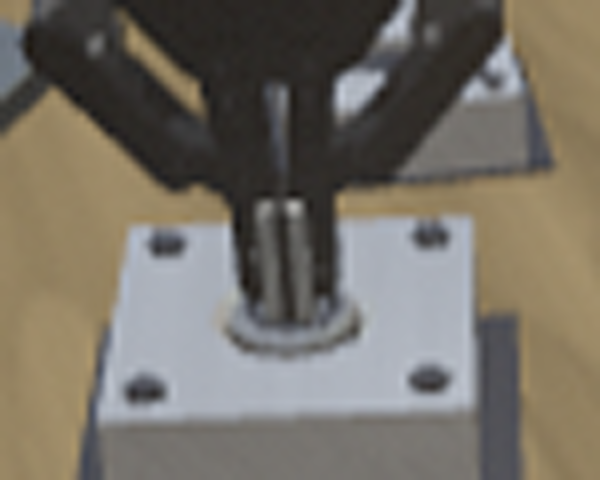

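The force rose sharply at TCP 0.1137 (tip z ≈ 0.041, so 3 mm proud), and the picture shows the bearing seated square at (290,325). Next I retreat, check and hand in.

```bash
python3 - <<'E'
from h import *
arm.line_to([.4758,.158,.22],.1)
arm.movep([.5,-.1,.3],q(yaw+np.pi/2))
a=crop(snapshot("side"),165,130,75,60,5);b2=crop(snapshot("top"),150,185,75,60,5)
cv2.imwrite("pics/l.png",np.hstack([a,b2])); print(arm.read_time())
E
```

```text
21.3
```

View pics/l.png

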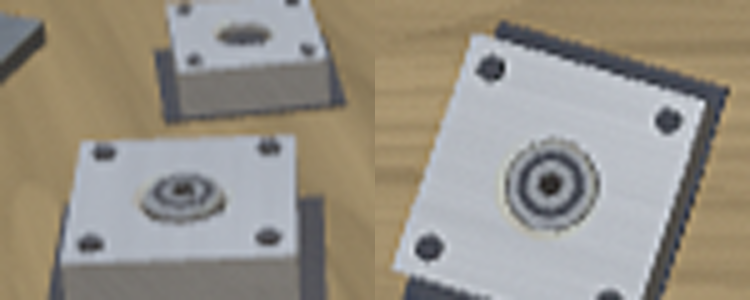

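The bearing sits centred and flat in the bore (top crop (550,184)), and the robot is clear of it.

```bash
python3 -c "
from station import *
print(ticket.finish_job())"
```

```text
the job is handed in; nothing more can be done
None
```

The 36 mm bearing is pressed home in the larger housing: the force rose from about 6 N to 22 N at the shoulder and I stopped there, let go, never went near the other two bearings, and handed the job in just after 21.3 s (the verdict was not shown).

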